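# Push the vial rack home and reset the autosampler interlock

## Task

Push the grey vial rack along its channel with the fingertips until it is fully home against the autosampler's tower. Then put one fingertip on each of the two green buttons, press both fully down together (never one without the other), hold them down for three seconds and let both go. Do not pick up or lift anything, do not press the green buttons before the rack is home, and leave the yellow buttons and everything else alone.

Things in the scene. Friction and masses are not known exactly. Their poses are not given: they have to be found in the camera images.
- sampler: Autosampler, light grey, fixed to the bench: base 320 x 134 x 20 mm with a channel on it that is open towards the robot; at the far end a tower 150 mm tall (a parked arm on it reaches 218 mm). The channel floor is 20 mm above the bench; 22 mm tall rails on both sides guide the rack. Origin on the bench under the middle of the channel; its x axis points along the channel away from the robot towards the tower, z up. The near face of the tower, at x = +90 mm, is the end stop.
- stop (a point): Centre of the end stop (near face of the tower), 70 mm above the bench, on the channel's middle line; axes as the sampler's.
- rack: Loose grey vial rack standing in the channel, holding some blue-capped vials: 140 mm long (x), 100 wide (y), 75 tall, 0.4 to 0.65 kg. Origin at the centre of its underside; x points to the tower. It starts 35 to 80 mm short of the stop and slides along the channel with roughly 3 to 6 N.
- rack_front (a point): Centre of the rack's flat near end face (the one to push on), 50 mm above the rack's underside and 25 mm below its upper edge.
- rack_back (a point): Centre of the rack's far end face, 50 mm above its underside; it meets the stop when the rack is fully home.
- reset_box: White control box with the two GREEN buttons, fixed to the bench, 100 (x) x 150 (y) x 45 mm tall. Origin on the bench under its centre; the buttons lie on its y axis, 36 mm to either side.
- rinse_box: The same box with two YELLOW buttons, which are not to be pressed; the two boxes may stand either way round, left and right.
- reset_left_top (a point): Centre of the top face of the green button at +y of its box; round, 36 mm across, its top 69 mm above the bench when up, 12 mm proud of its black collar (52 mm across). The two buttons of a box are 72 mm apart, centre to centre. It moves with the button.
- reset_left (a joint): Travel of that green button in m: 0 up, 0.008 fully down. A spring returns it; it starts to give at 1.8 N and is fully down at 6 N.
- reset_right_top (a point): Centre of the top face of the green button at -y of its box; round, 36 mm across, its top 69 mm above the bench when up, 12 mm proud of its black collar (52 mm across). The two buttons of a box are 72 mm apart, centre to centre. It moves with the button.
- reset_right (a joint): Travel of that green button in m: 0 up, 0.008 fully down. A spring returns it; it starts to give at 1.8 N and is fully down at 6 N.
- rinse_left_top (a point): Centre of the top face of the yellow button at +y of its box; round, 36 mm across, its top 69 mm above the bench when up, 12 mm proud of its black collar (52 mm across). The two buttons of a box are 72 mm apart, centre to centre. It moves with the button.
- rinse_left (a joint): Travel of that yellow button in m: 0 up, 0.008 fully down. A spring returns it; it starts to give at 1.8 N and is fully down at 6 N.
- rinse_right_top (a point): Centre of the top face of the yellow button at -y of its box; round, 36 mm across, its top 69 mm above the bench when up, 12 mm proud of its black collar (52 mm across). The two buttons of a box are 72 mm apart, centre to centre. It moves with the button.
- rinse_right (a joint): Travel of that yellow button in m: 0 up, 0.008 fully down. A spring returns it; it starts to give at 1.8 N and is fully down at 6 N.
- amber_bottle: Bystander, loose: brown glass bottle, 64 mm across, 150 tall. Leave it where it is.
- beaker: Bystander, loose: open glass beaker, 70 mm across, 90 tall. Leave it where it is.
- sample_jar: Bystander, loose: clear jar with a blue cap, 48 mm across, 60 tall. Leave it where it is.
- vial: Bystander, loose: small glass vial with a red cap, 30 mm across, 50 tall. Leave it where it is.
- tip_box: Bystander, loose: blue pipette-tip box, 80 x 120 x 55 mm. Leave it where it is.
- screwdriver: Bystander, loose: screwdriver lying on the bench. Leave it where it is.
- spatula: Bystander, loose: steel spatula lying on the bench. Leave it where it is.
Not all that is in view belongs to the job. What is shaped like the reset_box but purple is not meant.

How it is judged:
By the outcome, as a careful person would: the job done as asked, in the order asked, and still so for the second after the job is handed in, with the robot touching nothing.
It also fails if it takes over 64 s, if anything falls off the work surface, if the arm or the gripper's body presses on something with over 40 N, if the wrist force passes 120 N, or if a joint passes its speed limit or range.

## Robot

A 6-joint arm with a two-finger parallel gripper is mounted at the origin on the work surface. World frame = base frame: x ahead of the robot, y to its left, z up, the work surface at z = 0. Lengths are in m, angles in rad, forces in N, time in s.
With the tool pointing down it reaches from about 0.375 to 0.9 m from the base axis. Payload 3.1 kg.
Tool frame: the origin (TCP) lies on the centre line of the jaws, within the pads' length; the fingertips stand robot.nose_length ahead of it and the grasp point (between the pads) lies 6 mm ahead of it (robot.nose_length is the distance from the TCP to the fingertips, in m); z points along the fingers, y is the line along which they close (so a half turn about z gives the same grasp; the last joint's range is limited). The gripper opens to 87 mm and grips with 3 to 60 N. Pads are 19 mm wide; open, the fingers measure 117 mm over their backs; the gripper's body (75 mm by 190 mm) begins 51 mm behind the grasp point.
Start: joints at [0.962, 0.527, 1.433, -0, 1.181, -0.178], TCP at [0.261, 0.568, 0.224] pointing down, gripper open.
Joint ranges: [-3.08, 3.08], [-0.75, 2.2], [0.22, 2.44], [-1.43, 4.57], [0, 2.65], [-2.85, 2.85]. Speed limits (rad/s): [2.79, 2.79, 3.14, 3.14, 3.14, 3.14].

## Interface

Orientations are given as a unit quaternion [x, y, z, w].
In Python, from rig import robot gives the robot as it stands.
- The arm moves only by the shell command python3 -m crank 'ROWS' [FORCE]. ROWS is JSON, one flat list of numbers, 7 for each row, row after row: the shift along the tool's x, y, z in mm, then the turn, a rotation vector about the tool's x, y, z in degrees, then the closure in counts, from 0 (fully open) to 255 (shut). In form: [x, y, z, ax, ay, az, fingers, x, y, z, ax, ay, az, fingers, ...]. A call has exactly 5 rows; each row is the pose to reach, as a shift and turn from the pose commanded when the call began, along the tool's axes at that moment; what a row does not reach only later rows make up. A row lasts 1/12 s, in which the tool goes at most 41.7 mm and 7.16 degrees, less where a joint would pass 70% of its speed; a pose out of reach is approached as far as the arm can. A call with a gripper value outside its range is refused whole. The fingers move at their own pace and stop on an object; FORCE is the grip in N (left out, the last holds). Time passes only in rows, so rows that repeat a pose let the fingers close, or fill a call up. It gives the time, the measured TCP pose, the force, the opening and the grip force at its end, in the units of the state.
- robot.get_obs(): the state, without advancing time (a new reading comes with each control period).
- robot.camera(name): name is "scene" or "top"; returns a dict with "pixels" (400x640x3 uint8, red, green, blue), "intrinsics" (3x3 intrinsics, pixels), "extrinsics" (4x4, takes a point from camera to world coordinates). Camera axes: x right, y down, z forward; pixel columns grow to the right and rows downward; lengths in m; the calibration is good to about 2 mm. A picture is of the moment at which its call begins. There is no depth.
- robot.hand_in(): hands the job in; it is judged then, once.
The state is a dict: "time": time; "q": joint angles; "joint_velocities": joint speeds; "joint_torque": joint torques, N m; "position": TCP position; "tool_rot": TCP orientation; "ft_force": force on the tool from outside, world axes, zero at the start; "moment": the same for the moment, N m; "grip_width": finger opening in m; "grip_force": force on a finger pad.
Only numpy, scipy, OpenCV 4.12 (cv2) and the standard library are available. Lean on these libraries where they do the work, as an engineer would, in place of code of your own. Each camera call takes 0.05 s, during which the arm holds its last target. There are 200 camera calls.

## Working session

There is one attempt and no reset: what is moved stays moved. The work goes in short steps, Python scripts to look and compute and a shell command to move; the robot and the scene stay as the last step left them, time stands still between calls to the robot, and variables do not carry over. Pictures are saved under pics/ and viewed, at most 10 in all, crops included, and the job is handed in when it is done.

```bash
mkdir -p pics; ls
python3 - <<'E'
from rig import robot
import cv2
for n in("scene","top"):
    c=robot.camera(n); cv2.imwrite(f"pics/{n}0.png",c["pixels"][:,:,::-1]); print(n,c["intrinsics"].tolist(),c["extrinsics"].round(4).tolist())
print(robot.get_obs(),robot.nose_length)
E
```

```text
pics
scene [[363.0373043266127, 0.0, 323.57722985706164], [0.0, 363.0373043266127, 200.45194332164795], [0.0, 0.0, 1.0]] [[0.4358, 0.643, -0.6298, 1.1805], [0.9, -0.313, 0.3032, -0.4318], [-0.0022, -0.699, -0.7151, 0.8695], [0.0, 0.0, 0.0, 1.0]]
top [[503.930666550172, 0.0, 317.3127276722386], [0.0, 503.930666550172, 198.53417438767502], [0.0, 0.0, 1.0]] [[0.0038, -0.9973, 0.0733, 0.3534], [-1.0, -0.0039, -0.002, -0.1224], [0.0023, -0.0733, -0.9973, 1.656], [0.0, 0.0, 0.0, 1.0]]
{'time': 0.1, 'q': array([ 9.61508211e-01,  5.28351109e-01,  1.43377015e+00, -3.42567151e-05,
        1.18139697e+00, -1.78508998e-01]), 'joint_velocities': array([-5.01486435e-04, -1.91351236e-03, -3.24810609e-03,  1.04876473e-03,
        4.12730848e-05, -8.36887832e-04]), 'joint_torque': array([ 1.49193265e-04, -4.40984166e+01, -1.77149963e+01,  6.35287492e-02,
        5.34110167e-02, -5.55281406e-05]), 'position': array([0.2605941 , 0.5673619 , 0.22358434]), 'tool_rot': array([ 2.13721535e-01,  9.76894149e-01, -8.95139301e-04, -3.54883953e-04]), 'ft_force': array([ 0.55881596, -0.78922003, -0.4289876 ]), 'moment': array([ 0.01702692,  0.03294834, -0.0357885 ]), 'grip_force': 0.0, 'grip_width': 0.08704968518397879} 0.025
```

View pics/scene0.png

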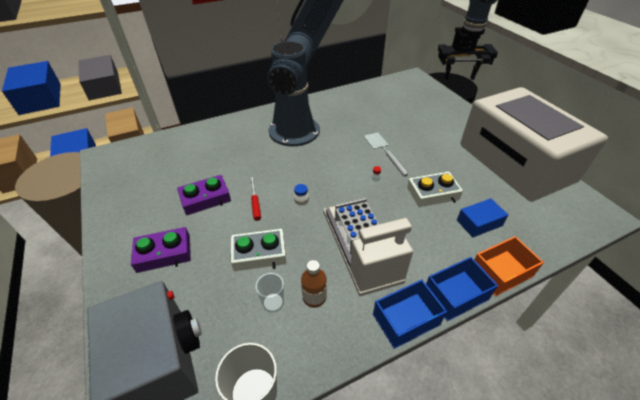

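View pics/top0.png

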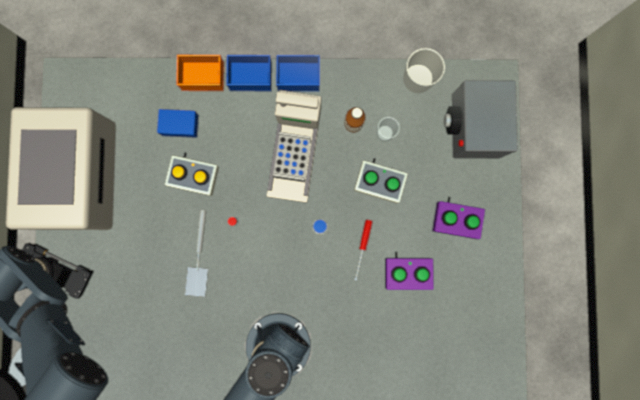

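The scene shows three boxes with green buttons. In the top view they are white at (371,178)/(393,184), purple at (450,218)/(472,221), and purple at (400,274)/(422,274). Only the white one fits reset_box. The rack is at (293,155), with the tower beyond it at (298,107). I'll confirm with a crop and measure.

```bash
cat > h.py <<'E'
from rig import robot
import cv2, numpy as np
from scipy.spatial.transform import Rotation as R
def ray(c,u,v,z):
    K,E=c["intrinsics"],c["extrinsics"]
    d=E[:3,:3]@np.linalg.solve(K,[u,v,1.]); o=E[:3,3]
    return o+d*(z-o[2])/d[2]
def proj(c,p):
    K,E=c["intrinsics"],c["extrinsics"]
    q=K@(E[:3,:3].T@(np.asarray(p)-E[:3,3])); return q[:2]/q[2]
def blobs(c,lo,hi,amin=15):
    h=cv2.cvtColor(c["pixels"],cv2.COLOR_RGB2HSV)
    n,l,s,m=cv2.connectedComponentsWithStats(cv2.inRange(h,lo,hi))
    return [(m[i].round(1),s[i,4]) for i in range(1,n) if s[i,4]>=amin]
E
python3 - <<'E'
from h import *
for n in("top","scene"):
    c=robot.camera(n)
    for nm,lo,hi in(("green",(50,120,60),(75,255,255)),("yellow",(18,150,120),(32,255,255))):
        for m,a in blobs(c,lo,hi): print(n,nm,m,a,ray(c,*m,.069).round(4))
    im=c["pixels"][:,:,::-1]
    if n=="top":
        a=cv2.resize(im[80:220,255:415],None,fx=5,fy=4.28*5/4.28,interpolation=cv2.INTER_CUBIC)[:600]
        cv2.imwrite("pics/ct.png",a); 
    else: cv2.imwrite("pics/cs.png",cv2.resize(im[180:300,310:430],None,fx=5,fy=5,interpolation=cv2.INTER_CUBIC))
E
```

```text
top green [370.7 177.1] 127 [ 0.5387 -0.2945  0.069 ]
top green [392.5 183.5] 121 [ 0.5186 -0.3635  0.069 ]
top green [450.  217.5] 127 [ 0.4117 -0.5439  0.069 ]
top green [472.6 221.5] 122 [ 0.3993 -0.615   0.069 ]
top green [399.3 274.1] 124 [ 0.2342 -0.3827  0.069 ]
top green [422.3 274.1] 123 [ 0.2345 -0.4546  0.069 ]
top yellow [177.5 171.4] 117 [0.5544 0.3177 0.069 ]
top yellow [199.6 176.4] 116 [0.5387 0.2473 0.069 ]
scene green [211.9 181.5] 69 [ 0.239  -0.3814  0.069 ]
scene green [189.4 188.3] 72 [ 0.2393 -0.4537  0.069 ]
scene green [169.9 237.1] 105 [ 0.4161 -0.5433  0.069 ]
scene green [269.  238.5] 109 [ 0.5427 -0.2945  0.069 ]
scene green [243.2 241.8] 109 [ 0.5223 -0.363   0.069 ]
scene green [143.2 242.6] 109 [ 0.4037 -0.6133  0.069 ]
scene yellow [446.7 177.6] 59 [0.558  0.3166 0.069 ]
scene yellow [426.5 181. ] 64 [0.5424 0.247  0.069 ]
```

View pics/ct.png

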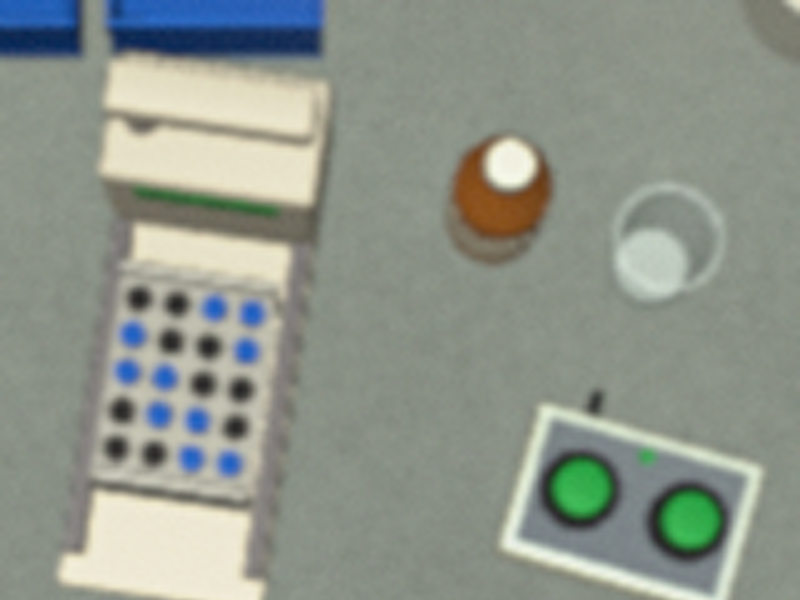

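View pics/cs.png

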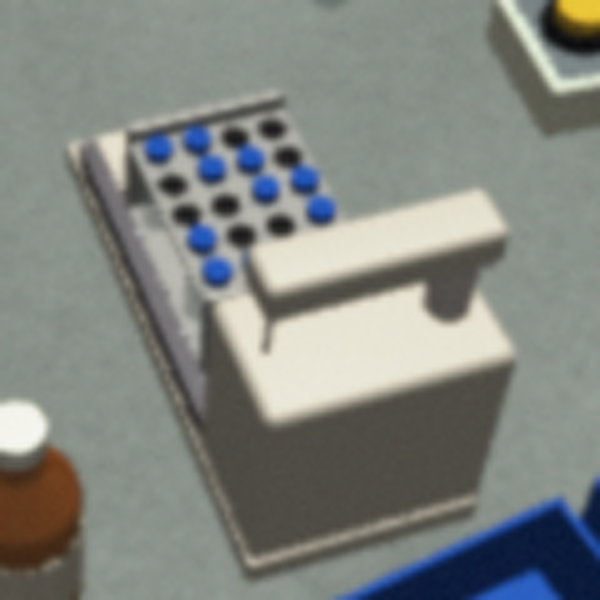

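The crop confirms it: the green-button box is white. The rack top's corners, in crop pixels, are about (120,265), (283,293), (250,492) and (93,480). Both views agree on the button positions.

Run:
```python
from h import *
t=robot.camera("top"); s=robot.camera("scene")
T=lambda x,y,z: ray(t,255+(x-2)/5,80+(y-2)/5,z)[:2].round(4)
S=lambda x,y,z: ray(s,310+(x-2)/5,180+(y-2)/5,z)[:2].round(4)
print("base near L,R",T(58,578,.02),T(262,602,.02))
print("tower top near edge",T(101,178,.15),T(322,207,.15))
print("tower foot near", T(133,262,.02),T(290,286,.02))
print("rack top FL FR NR NL",T(120,263,.095),T(284,290,.095),T(249,493,.095),T(92,480,.095))
print("scene: rack near edge",S(130,133,.095),S(285,97,.095)," tower far bottom R,L",S(250,565,.02),S(477,497,.02)," base near R",S(70,148,.02))
# blue/black holes as grid direction
for m,a in blobs(t,(100,120,100),(125,255,255),4):
    if 270<m[0]<315 and 130<m[1]<180: print(m,a,ray(t,*m,.1)[:2].round(4))
```

```text
base near L,R [0.4838 0.0407] [ 0.4686 -0.0922]
tower top near edge [0.7169 0.0044] [ 0.6996 -0.1297]
tower foot near [ 0.6923 -0.0062] [ 0.6768 -0.1095]
rack top FL FR NR NL [ 0.6761 -0.0034] [ 0.6594 -0.1063] [ 0.5314 -0.0851] [0.5391 0.0128]
scene: rack near edge [ 0.5351 -0.0819] [0.5493 0.0151]  tower far bottom R,L [ 0.7777 -0.1339] [ 0.7954 -0.0032]  base near R [ 0.4676 -0.0886]
[297.4 141.4] 13 [ 0.6463 -0.0627]
[305.  142.5] 12 [ 0.6429 -0.0865]
[281.3 146.5] 14 [ 0.63   -0.0126]
[303.6 149.6] 13 [ 0.6205 -0.0822]
[280.  153.8] 10 [ 0.607  -0.0088]
[287.5 155. ] 12 [ 0.6033 -0.0322]
[286.4 162.4] 13 [ 0.58   -0.0289]
[293.9 163.6] 11 [ 0.5764 -0.0523]
[292.8 171.3] 12 [ 0.5522 -0.0491]
[300.4 172.4] 13 [ 0.5489 -0.0727]
```

Channel yaw is about -8°, with its axis passing through (0.476,-0.026). The rack's near face is at about (0.537,-0.035), and the base width comes out at 134 mm as it should. Next I'll move to a point ahead of the channel mouth.

```bash
python3 -m crank '[-20,-19,0,0,0,0,88,-43,-41,0,0,0,0,88,-68,-65,0,0,0,0,88,-93,-88,0,0,0,0,88,-117,-111,0,0,0,0,88]' 10
python3 -m crank '[-24,-22,0,0,0,0,88,-48,-44,0,0,0,0,88,-72,-66,0,0,0,0,88,-95,-88,0,0,0,0,88,-117,-111,0,0,0,0,88]'
python3 -m crank '[-24,-22,0,0,0,0,88,-48,-44,0,0,0,0,88,-72,-66,0,0,0,0,88,-95,-88,0,0,0,0,88,-117,-111,0,0,0,0,88]'
python3 -m crank '[-26,-24,0,0,0,0,88,-54,-50,0,0,0,0,88,-82,-78,0,0,0,0,88,-104,-98,0,0,0,0,88,-118,-110,0,0,0,0,88]'
python3 -m crank '[0,0,0,0,0,-4,88,0,0,0,0,0,-9,88,0,0,0,0,0,-14,88,0,0,0,0,0,-16.7,88,0,0,0,0,0,-16.7,88]'
python3 - <<'E'
from h import *
o=robot.get_obs();print(o["position"],o["time"],R.from_quat(o["tool_rot"]).as_matrix().round(3))
E
```

```text
time: 0.72
position: [0.3212, 0.4168, 0.2244]
tool_rot: [0.213, 0.977, 0.0, 0.0]
ft_force: [0.4, 0.5, -0.4]
grip_width: 0.0621
grip_force: 0.0
time: 1.13
position: [0.3816, 0.2671, 0.2247]
tool_rot: [0.214, 0.977, 0.0, 0.0]
ft_force: [-0.4, -0.2, 1.2]
grip_width: 0.0572
grip_force: 0.0
time: 1.55
position: [0.4416, 0.1172, 0.2247]
tool_rot: [0.214, 0.977, 0.0, 0.0]
ft_force: [0.5, -1.0, -0.3]
grip_width: 0.0569
grip_force: 0.0
time: 1.97
position: [0.5037, -0.034, 0.2247]
tool_rot: [0.215, 0.977, -0.0, 0.001]
ft_force: [0.2, -0.0, -0.3]
grip_width: 0.0569
grip_force: 0.0
time: 2.38
position: [0.5022, -0.0307, 0.2245]
tool_rot: [0.069, 0.998, -0.0, 0.0]
ft_force: [-0.4, -0.3, -0.2]
grip_width: 0.0571
grip_force: 0.0
[ 0.50216384 -0.03065262  0.22448635] 2.3833 [[-0.99   0.138  0.   ]
 [ 0.138  0.99  -0.   ]
 [-0.    -0.    -1.   ]]
```

```bash
python3 -m crank '[0,0,30,0,0,0,88,0,0,65,0,0,0,88,0,0,100,0,0,0,88,0,0,130,0,0,0,88,0,0,144,0,0,0,88]'
python3 -m crank '[0,0,0,0,0,0,88,-4,0,0,0,0,0,88,-8,0,0,0,0,0,88,-12,0,0,0,0,0,88,-16,0,0,0,0,0,88]'
python3 - <<'E'
from h import *
o=robot.get_obs();print(o["position"],o["time"])
for n,a in(("scene",(310,160)),("top",(235,90))):
    c=robot.camera(n);im=c["pixels"][a[1]:a[1]+110,a[0]:a[0]+110,::-1];im=cv2.resize(im,None,fx=5,fy=5,interpolation=cv2.INTER_CUBIC);
    if n=="scene": A=im
cv2.imwrite("pics/pre.png",cv2.resize(np.hstack([A,im]),(800,400)))
E
```

```text
time: 2.8
position: [0.5002, -0.0299, 0.0774]
tool_rot: [0.07, 0.998, 0.001, -0.003]
ft_force: [-0.1, 0.8, 1.2]
grip_width: 0.0569
grip_force: 0.0
time: 3.22
position: [0.5198, -0.0331, 0.082]
tool_rot: [0.07, 0.998, -0.0, 0.002]
ft_force: [-0.3, -0.6, -0.2]
grip_width: 0.0567
grip_force: 0.0
[ 0.51978806 -0.0330798   0.08196405] 3.2167
```

View pics/pre.png

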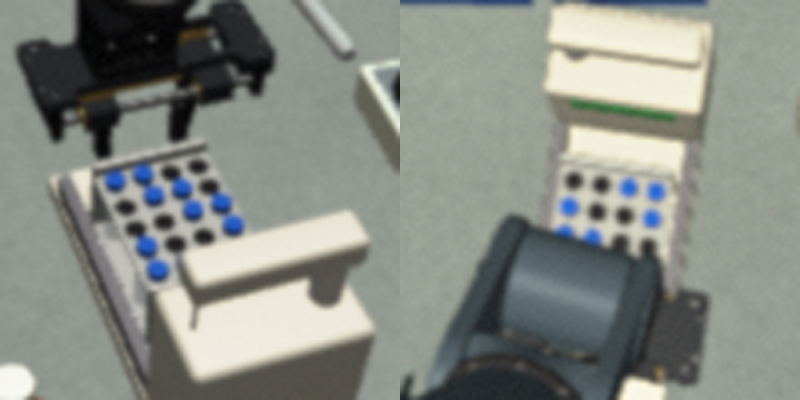

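The two fingertips are centred on the rack's near end plate, just short of it, and everything is clear. Now I'll push.

```bash
for i in 1 2; do python3 -m crank '[-3,0,0,0,0,0,88,-6,0,0,0,0,0,88,-9,0,0,0,0,0,88,-12,0,0,0,0,0,88,-15,0,0,0,0,0,88]' | grep -E "pos|force"; done
```

```text
position: [0.528, -0.0336, 0.0801]
ft_force: [-8.9, 0.5, 7.1]
grip_force: 4.1
position: [0.5428, -0.0355, 0.0801]
ft_force: [-8.2, 1.6, 7.6]
grip_force: 4.0
```

```bash
for i in 1 2; do python3 -m crank '[-2,0,0,0,0,0,88,-4,0,0,0,0,0,88,-6,0,0,0,0,0,88,-8,0,0,0,0,0,88,-10,0,0,0,0,0,88]' | grep -E "pos|ft_force"; done
```

```text
position: [0.5526, -0.0369, 0.0801]
ft_force: [-7.9, 2.0, 6.5]
position: [0.559, -0.0377, 0.0799]
ft_force: [-16.4, 1.3, 15.4]
```

```bash
python3 -m crank '[-1,0,-1,0,0,0,88,-2,0,-2,0,0,0,88,-3,0,-2,0,0,0,88,-3,0,-2,0,0,0,88,-3,0,-2,0,0,0,88]' | grep -E "pos|force"
python3 -m crank '[0,0,0,0,0,0,88,0,0,0,0,0,0,88,0,0,0,0,0,0,88,0,0,0,0,0,0,88,0,0,0,0,0,0,88]' | grep -E "pos|force"
python3 - <<'E'
from h import *
for n,a in(("scene",(310,160)),("top",(235,90))):
    c=robot.camera(n);im=c["pixels"][a[1]:a[1]+110,a[0]:a[0]+110,::-1];im=cv2.resize(im,None,fx=5,fy=5,interpolation=cv2.INTER_CUBIC);
    if n=="scene": A=im
cv2.imwrite("pics/push.png",cv2.resize(np.hstack([A,im]),(800,400)))
E
```

```text
position: [0.5592, -0.0371, 0.0801]
ft_force: [-14.8, 1.6, 4.5]
grip_force: 7.5
position: [0.5592, -0.0372, 0.0801]
ft_force: [-15.6, 1.8, 4.4]
grip_force: 7.5
```

View pics/push.png

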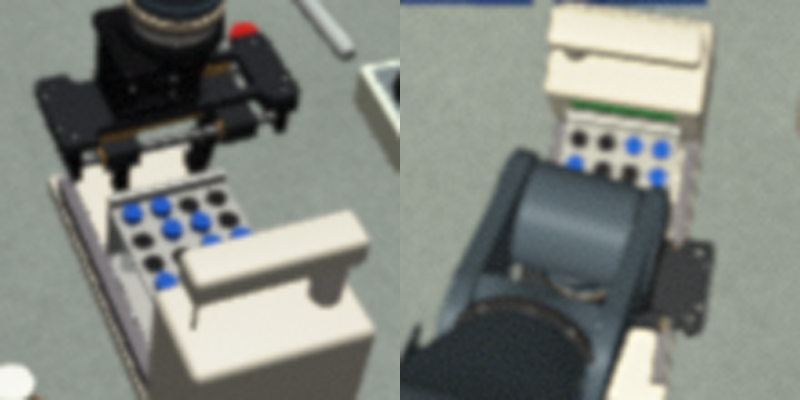

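The rack is near the tower and the force has risen. I'll push a bit harder to see whether it is really home or just stuck.

```bash
for i in 1 2; do python3 -m crank '[-1,0,0,0,0,0,88,-2,0,0,0,0,0,88,-3,0,0,0,0,0,88,-4,0,0,0,0,0,88,-5,0,0,0,0,0,88]' | grep -E "pos|ft_force"; done
python3 - <<'E'
from h import *
t=robot.camera("top")
for m,a in blobs(t,(100,120,100),(125,255,255),4):
    if 270<m[0]<315 and 110<m[1]<180: print(m,a,ray(t,*m,.1)[:2].round(4))
a=(265,95);cv2.imwrite("pics/home.png",cv2.resize(t["pixels"][95:150,265:330,::-1],None,fx=10,fy=10,interpolation=cv2.INTER_CUBIC))
E
```

```text
position: [0.5593, -0.0371, 0.0802]
ft_force: [-24.8, 1.1, 13.2]
position: [0.5593, -0.0371, 0.0802]
ft_force: [-33.8, 0.9, 20.8]
[298.8 129.6] 12 [ 0.6836 -0.0669]
[306.4 130.6] 13 [ 0.6805 -0.0906]
[305.  137.5] 6 [ 0.6587 -0.0864]
```

View pics/home.png

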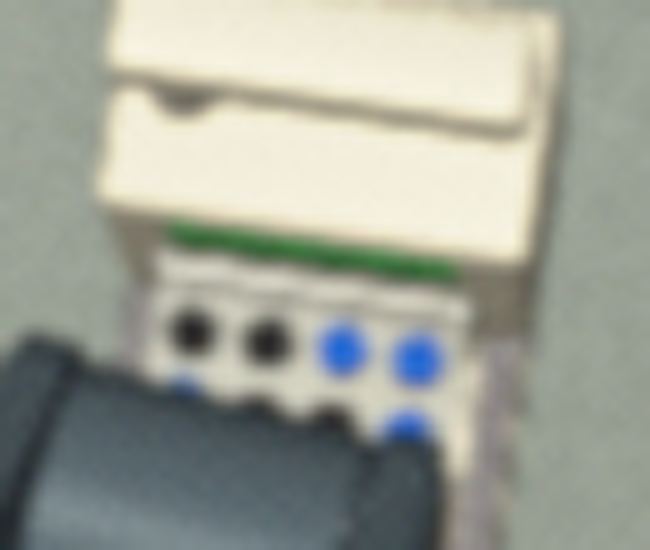

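It is stiff at an unchanged position with 34 N, and the rack has moved 37 mm to sit against the tower face. The rack is home, so I'll back off and lift.

```bash
python3 -m crank '[6,0,0,0,0,0,88,14,0,0,0,0,0,88,25,0,0,0,0,0,88,37,0,0,0,0,0,88,50,0,0,0,0,0,88]' | grep -E "pos|ft_force"
python3 -m crank '[5,0,-10,0,0,0,88,5,0,-35,0,0,0,88,5,0,-65,0,0,0,88,5,0,-90,0,0,0,88,5,0,-100,0,0,0,88]' | grep -E "pos|ft_force"
python3 -m crank '[0,0,0,0,0,3,88,0,0,0,0,0,6,88,0,0,0,0,0,8.4,88,0,0,0,0,0,8.4,88,0,0,0,0,0,8.4,88]' | grep -E "pos|ft_force"
python3 - <<'E'
from h import *
t=robot.camera("top")
for m,a in blobs(t,(100,120,100),(125,255,255),4):
    if 270<m[0]<315 and 110<m[1]<180: print(m,ray(t,*m,.1)[:2].round(4))
o=robot.get_obs();M=R.from_quat(o["tool_rot"]).as_matrix();print(M.round(3),o["time"])
print(1000*M.T@(np.r_[.5305,-.329,.150]-o["position"]))
E
```

```text
position: [0.5309, -0.0346, 0.0825]
ft_force: [0.3, 0.2, 0.2]
position: [0.5285, -0.0344, 0.1866]
ft_force: [-0.2, 0.5, -0.2]
position: [0.526, -0.0338, 0.1824]
ft_force: [-0.0, -0.0, -0.2]
[298.8 129.6] [ 0.6836 -0.0669]
[306.4 130.6] [ 0.6805 -0.0906]
[282.6 134.6] [ 0.6675 -0.0163]
[305.2 138.3] [ 0.6561 -0.087 ]
[281.2 142.8] [ 0.6416 -0.0122]
[289.  143.5] [ 0.6395 -0.0366]
[[-0.96   0.281 -0.   ]
 [ 0.281  0.96   0.   ]
 [ 0.    -0.    -1.   ]] 8.1
[ -87.37543703 -281.9782954    32.33831984]
```

```bash
python3 -m crank '[-6,-18,0,0,0,0,88,-16,-50,0,0,0,0,88,-26,-84,0,0,0,0,88,-37,-118,0,0,0,0,88,-47,-150,0,0,0,0,88]' | grep -E "pos|ft_force"
python3 -m crank '[-10,-34,0,0,0,0,88,-20,-66,0,0,0,0,88,-30,-96,0,0,0,0,88,-37,-120,0,0,0,0,88,-40,-132,0,0,0,0,88]' | grep -E "pos|ft_force"
python3 -m crank '[0,0,10,0,0,0,88,0,0,25,0,0,0,88,0,0,45,0,0,0,88,0,0,60,0,0,0,88,0,0,68,0,0,0,88]' | grep -E "pos|ft_force"
python3 -m crank '[0,0,0,0,0,0,88,0,0,0,0,0,0,88,0,0,0,0,0,0,88,0,0,0,0,0,0,88,0,0,0,0,0,0,88]' | grep -E "pos|ft_force|width"
python3 - <<'E'
from h import *
o=robot.get_obs();M=R.from_quat(o["tool_rot"]).as_matrix();print(M.round(3),o["time"])
print(1000*M.T@(np.r_[.5305,-.329,.098]-o["position"]))
c=robot.camera("scene");cv2.imwrite("pics/btn.png",cv2.resize(c["pixels"][175:275,190:310,::-1],None,fx=6,fy=6,interpolation=cv2.INTER_CUBIC)[:600])
E
```

```text
position: [0.5287, -0.1927, 0.1823]
ft_force: [1.1, -0.5, -0.7]
position: [0.5299, -0.3328, 0.1822]
ft_force: [-0.4, 0.2, -0.4]
position: [0.5283, -0.3254, 0.1116]
ft_force: [-0.3, 1.4, -0.2]
position: [0.5304, -0.3292, 0.1156]
ft_force: [-0.4, 0.4, 1.2]
grip_width: 0.0568
[[-0.959  0.282  0.002]
 [ 0.282  0.959 -0.001]
 [-0.002 -0.001 -1.   ]] 9.7667
[-8.66987509e-03  2.25238396e-01  1.75541041e+01]
```

View pics/btn.png

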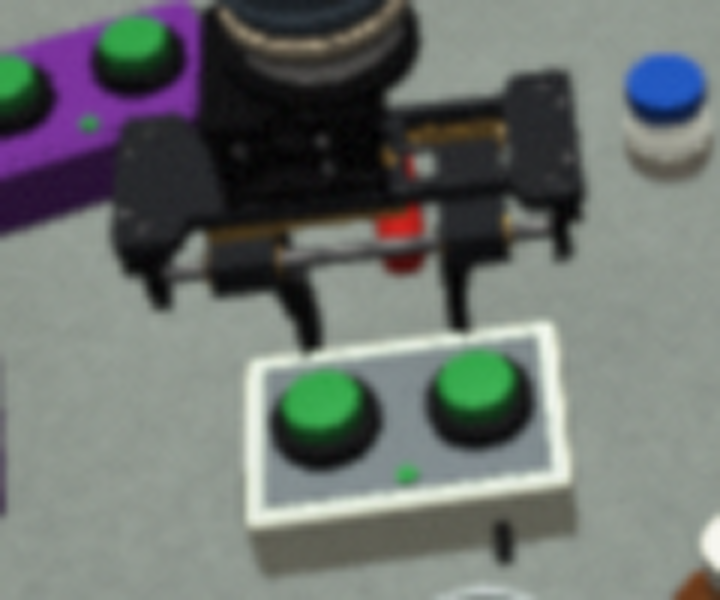

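The fingertips, at crop (312,348) and (460,328), are above the green buttons at (325,400) and (475,380). I'll check their projected positions before pressing.

Run:
```python
from h import *
o=robot.get_obs();M=R.from_quat(o["tool_rot"]).as_matrix();c=robot.camera("scene")
for s in(1,-1):
    for x in (0,-.0095):
        p=o["position"]+M@np.r_[x,s*.036,.025]; print(p.round(4),((proj(c,p)-[190,175])*6+2.5).round(0))
    p[2]=.069
for b in((.5405,-.2945,.069),(.5204,-.363,.069)): print(b,((proj(c,b)-[190,175])*6+2.5).round(0))
```

```text
[ 0.5404 -0.2947  0.0904] [469. 351.]
[ 0.5496 -0.2974  0.0904] [471. 367.]
[ 0.5201 -0.3638  0.0904] [311. 371.]
[ 0.5293 -0.3664  0.0904] [311. 388.]
(0.5405, -0.2945, 0.069) [475. 380.]
(0.5204, -0.363, 0.069) [320. 400.]
```

Run:
```python
from h import *
o=robot.get_obs();M=R.from_quat(o["tool_rot"]).as_matrix()
out=[]
for n,a in(("scene",(225,205)),("top",(340,150))):
    c=robot.camera(n);im=cv2.resize(c["pixels"][a[1]:a[1]+50,a[0]:a[0]+60,::-1],None,fx=13,fy=13,interpolation=cv2.INTER_CUBIC)
    if n=="scene":
        cv2.imwrite("pics/z.png",im[:600]); 
        print([((proj(c,o["position"]+M@np.r_[x,s*.036,z])-a)*13+6).round() for s in(1,-1) for x in(0,-.0095) for z in(.025,0)])
```

```text
[array([563., 371.]), array([550., 295.]), array([565., 406.]), array([552., 330.]), array([220., 416.]), array([200., 339.]), array([220., 451.]), array([200., 375.])]
```

View pics/z.png

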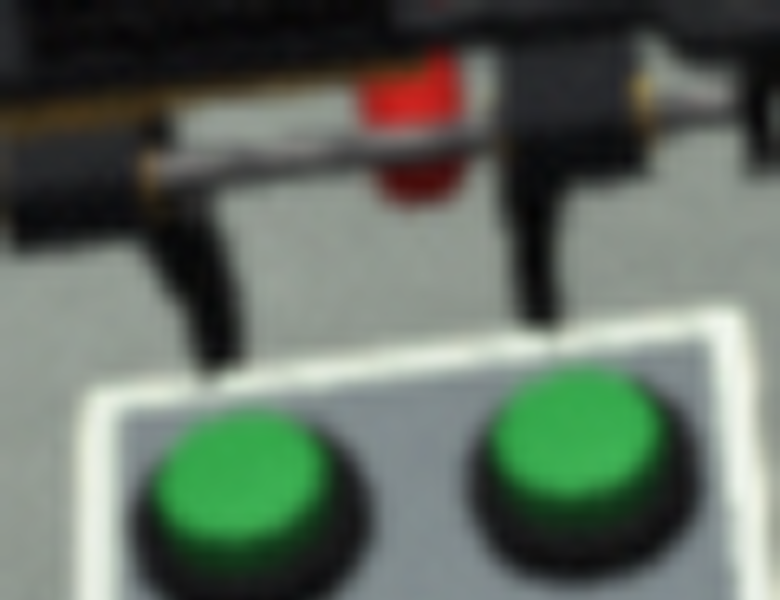

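The tips look about 3 px higher than predicted, so they are either a little short or offset in x. I'll go down to just above the buttons, where this will be easier to see.

```bash
python3 -m crank '[0,0,4,0,0,0,88,0,0,9,0,0,0,88,0,0,13,0,0,0,88,0,0,16,0,0,0,88,0,0,18,0,0,0,88]' | grep -E "pos|ft_force"
python3 -m crank '[0,0,0,0,0,0,88,0,0,0,0,0,0,88,0,0,0,0,0,0,88,0,0,0,0,0,0,88,0,0,0,0,0,0,88]' | grep -E "pos|ft_force"
python3 - <<'E'
from h import *
o=robot.get_obs();M=R.from_quat(o["tool_rot"]).as_matrix();a=(225,205)
c=robot.camera("scene");im=cv2.resize(c["pixels"][a[1]:a[1]+46,a[0]:a[0]+60,::-1],None,fx=13,fy=13,interpolation=cv2.INTER_CUBIC)
cv2.imwrite("pics/z2.png",im[:600])
print([((proj(c,o["position"]+M@np.r_[x,s*.036,.025])-a)*13+6).round() for s in(1,-1) for x in(0,-.0095)],M[:,2])
E
```

```text
position: [0.5294, -0.3286, 0.0955]
ft_force: [0.7, 0.6, -1.3]
position: [0.5299, -0.329, 0.0967]
ft_force: [-0.1, -0.4, 1.0]
[array([573., 425.]), array([575., 460.]), array([234., 469.]), array([235., 504.])] [ 3.83575421e-04 -3.18640203e-04 -9.99999876e-01]
```

View pics/z2.png

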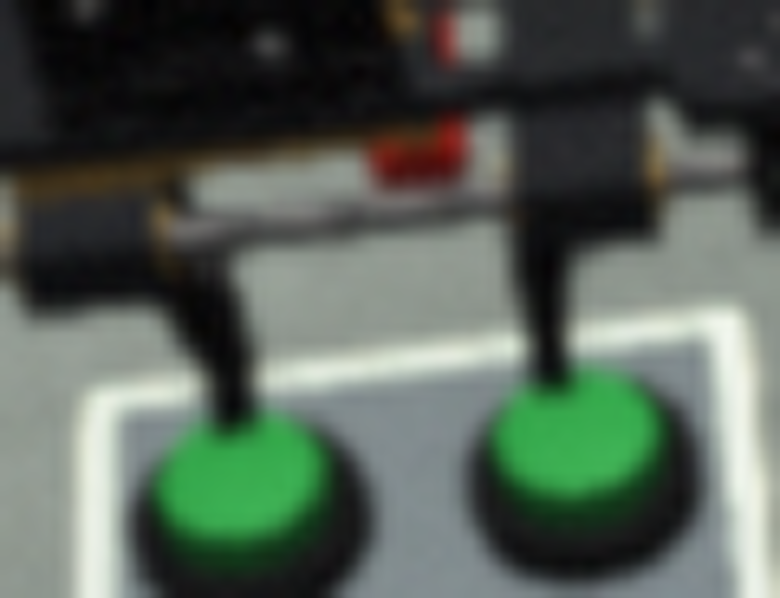

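The tips, at (232,430) and (553,385), are over both buttons. The leftover offset, 13 mm in z or 11 mm in x, leaves them within the 18 mm radius either way. I'll split the difference with a 5 mm x shift, widen the fingers slightly, and press slowly while watching the force.

```bash
python3 -m crank '[-1,0,-1,0,0,0,82,-3,0,-1,0,0,0,79,-5,0,-1,0,0,0,79,-5,0,-1,0,0,0,79,-5,0,-1,0,0,0,79]' | grep -E "pos|ft_force|width"
python3 -m crank '[0,0,1,0,0,0,79,0,0,2,0,0,0,79,0,0,3,0,0,0,79,0,0,3,0,0,0,79,0,0,3,0,0,0,79]' | grep -E "pos|ft_force"
python3 -m crank '[0,0,1,0,0,0,79,0,0,2,0,0,0,79,0,0,3,0,0,0,79,0,0,3,0,0,0,79,0,0,3,0,0,0,79]' | grep -E "pos|ft_force"
```

```text
position: [0.5348, -0.3304, 0.0975]
ft_force: [-1.3, -0.1, 0.2]
grip_width: 0.0601
position: [0.5345, -0.3303, 0.0943]
ft_force: [0.1, 0.8, 0.2]
position: [0.5345, -0.3303, 0.0913]
ft_force: [-0.3, 0.2, 0.6]
```

There is no contact at the predicted height, so the tips are shorter than assumed. I'll take the x hedge back and continue.

```bash
python3 -m crank '[2,0,0,0,0,0,79,4,0,1,0,0,0,79,4,0,3,0,0,0,79,4,0,4,0,0,0,79,4,0,4,0,0,0,79]' | grep -E "pos|ft_force"
python3 -m crank '[0,0,1,0,0,0,79,0,0,2,0,0,0,79,0,0,3,0,0,0,79,0,0,3,0,0,0,79,0,0,3,0,0,0,79]' | grep -E "pos|ft_force"
python3 - <<'E'
from h import *
c=robot.camera("scene")
for m,a in blobs(c,(50,120,60),(75,255,255)):
  if 235<m[0]<280 and m[1]>200: print(m,a)
p=c["pixels"]; h=cv2.cvtColor(p[205:255,225:290],cv2.COLOR_RGB2HSV); g=cv2.inRange(h,(50,120,60),(75,255,255))
d=(h[...,2]<45)
for r in range(20,46): print(205+r,''.join('G' if g[r,k] else '#' if d[r,k] else '.' for k in range(65)))
E
```

```text
position: [0.5305, -0.329, 0.0871]
ft_force: [0.5, -0.4, 0.1]
position: [0.5307, -0.3292, 0.0843]
ft_force: [-0.5, -0.1, 0.0]
[269.1 238.7] 105
[243.4 242.2] 105
225 .....###.#...............................##########..............
226 ...###.####..............................########................
227 ..##########.............................####....................
228 ..###############........................####....................
229 ..###############........................###.....................
230 ..################........................##.....................
231 ...#######...#####........................##.....................
232 ..............####........................##.....................
233 ..............####........................##.....................
234 ...............###........................##GGGGG................
235 ................###.....................GG.#GGGGGG...............
236 ................###....................GGGG#.GGGGGG..............
237 ................###GGG................GGGGGGGGGGGGG..............
238 ...............GG##GGGGG
[... 181 characters left out ...]

241 ............GGGGGGGGGGGGGG#..........#GGGGGGGGGGGG.##............
242 ............GGGGGGGGGGGGG.#..........##GGGGGGGGGG.###............
243 ............GGGGGGGGGGGGG.##.........###GGGGGGGG.####............
244 ...........#GGGGGGGGGGGG.###.........####.......#####............
245 ...........#.GGGGGGGGGGG.###..........##############.............
246 ...........##.GGGGGGGG..####..........#############..............
247 ...........###..GGGG..#####............###########...............
248 ...........#####....#######.............#########................
249 ............##############.......................................
250 .............############........................................
```

The tips are converging on the button centres, with tip columns 242.5 and 268.5 against centres 243 and 269. I'll continue down.

```bash
for i in 1 2; do python3 -m crank '[0,0,1,0,0,0,79,0,0,2,0,0,0,79,0,0,2,0,0,0,79,0,0,2,0,0,0,79,0,0,2,0,0,0,79]' | grep -E "pos|ft_force"; done
```

```text
position: [0.5308, -0.3292, 0.0824]
ft_force: [-0.0, -0.2, 0.4]
position: [0.5308, -0.3292, 0.0804]
ft_force: [0.8, 0.6, -0.1]
```

```bash
python3 -m crank '[0,0,2,0,0,0,79,0,0,3,0,0,0,79,0,0,3,0,0,0,79,0,0,3,0,0,0,79,0,0,3,0,0,0,79]' | grep -E "pos|ft_force"
```

```text
position: [0.5307, -0.3292, 0.0774]
ft_force: [-0.2, 0.4, -0.3]
```

```bash
python3 -m crank '[0,0,1,0,0,0,79,0,0,2,0,0,0,79,0,0,2,0,0,0,79,0,0,2,0,0,0,79,0,0,2,0,0,0,79]' | grep -E "pos|ft_force"
python3 - <<'E'
from h import *
c=robot.camera("scene")
p=c["pixels"]; h=cv2.cvtColor(p[205:255,225:290],cv2.COLOR_RGB2HSV); g=cv2.inRange(h,(50,120,60),(75,255,255))
d=(h[...,2]<45)
for r in range(26,46): print(205+r,''.join('G' if g[r,k] else '#' if d[r,k] else '.' for k in range(65)))
E
```

```text
position: [0.5308, -0.3292, 0.0754]
ft_force: [0.1, -0.6, 0.4]
231 ..################........................###....................
232 ...###############........................###....................
233 ...######....#####........................##.....................
234 ..............####........................##.GGGG................
235 ...............####.....................GG.#.GGGGG...............
236 ...............####....................GGGG##GGGGGG..............
237 ................###.GG................GGGGG##GGGGGG..............
238 ...............G.###GGGG..............GGGGG##GGGGGG..............
239 ..............GGG###GGGGG.............GGGGGGGGGGGGG##............
240 .............GGGG###GGGGGG............GGGGGGGGGGGGG##............
241 ............GGGGG.##GGGGG.#..........#GGGGGGGGGGGG.##............
242 ............GGGGGG#GGGGGG.#..........##GGGGGGGGGG.###............
243 ............GGGGGGGGGGGGG.##.........##.GGGGGGGG.####............
244 ...........#GGGGGGGGGGGGG###.........####.......#####............
245 ...........#.GGGGGGGGGGG.###..........##############.............
246 ...........##.GGGGGGGG..####..........#############..............
247 ...........###.GGGGG..#####............###########...............
248 ...........#####....#######.............#########................
249 ............##############.......................................
250 .............############........................................
```

```bash
for i in 1 2; do python3 -m crank '[0,0,1,0,0,0,79,0,0,2,0,0,0,79,0,0,2,0,0,0,79,0,0,2,0,0,0,79,0,0,2,0,0,0,79]' | grep -E "pos|ft_force"; done
```

```text
position: [0.5307, -0.3292, 0.0734]
ft_force: [-0.7, 0.5, 0.3]
position: [0.5307, -0.3292, 0.0714]
ft_force: [-0.2, 0.2, -0.1]
```

```bash
cat > d.py <<'E'
from h import *
c=robot.camera("scene")
p=c["pixels"]; h=cv2.cvtColor(p[205:255,225:290],cv2.COLOR_RGB2HSV); g=cv2.inRange(h,(50,120,60),(75,255,255))
d=(h[...,2]<45)
for r in range(27,46): print(205+r,''.join('G' if g[r,k] else '#' if d[r,k] else '.' for k in range(65)))
o=robot.get_obs();M=R.from_quat(o["tool_rot"]).as_matrix()
print(o["time"],o["position"],o["tool_rot"].round(3),o["ft_force"].round(1),o["grip_width"])
for n in (.025,.006): print([proj(c,o["position"]+M@np.r_[0,s*.036,n]).round(1) for s in(1,-1)])
E
python3 d.py
```

```text
232 ..################........................###....................
233 ...###############........................###....................
234 ....#####.....####........................###GGGG................
235 ...............####.....................GG.##GGGGG...............
236 ...............####....................GGGG##GGGGGG..............
237 ................####GG................GGGGG##GGGGGG..............
238 ...............G####GGGG..............GGGGG##GGGGGG..............
239 ..............GGG###GGGGG.............GGGGG##GGGGGG##............
240 .............GGGG###GGGGGG............GGGGGGGGGGGGG##............
241 ............GGGGG.##GGGGGG#..........#GGGGGGGGGGGG.##............
242 ............GGGGGG##GGGGG.##.........##GGGGGGGGGG.###............
243 ............GGGGGG#.GGGGG###.........###GGGGGGGG.####............
244 ...........#GGGGGGGGGGGG.###.........####.......#####............
245 ...........#.GGGGGGGGGGG.###..........##############.............
246 ...........##.GGGGGGGG..####..........#############..............
247 ...........###..GGGG..#####............###########...............
248 ...........####.....#######.............#########................
249 ............##############.......................................
250 .............############........................................
15.5833 [ 0.53072241 -0.32914232  0.07141294] [ 0.142  0.99   0.    -0.   ] [-0.4  0.1  0.9] 0.05992581184341669
[array([269.6, 243. ]), array([244.1, 246.4])]
[array([268.9, 238.8]), array([243. , 242.2])]
```

Counting the pads' 9.5 mm half-width towards the camera, the real tips are about level with the reported TCP. So they are about 1–2 mm above the button tops and centred. I'll find contact and then press.

```bash
python3 -m crank '[0,0,1,0,0,0,79,0,0,2,0,0,0,79,0,0,2,0,0,0,79,0,0,2,0,0,0,79,0,0,2,0,0,0,79]' | grep -E "pos|ft_force"
python3 -m crank '[0,0,1,0,0,0,79,0,0,1.5,0,0,0,79,0,0,1.5,0,0,0,79,0,0,1.5,0,0,0,79,0,0,1.5,0,0,0,79]' | grep -E "pos|ft_force"
```

```text
position: [0.5308, -0.3292, 0.0698]
ft_force: [-1.6, 0.9, 5.5]
position: [0.5308, -0.3292, 0.0684]
ft_force: [-1.9, 0.6, 6.1]
```

Contact, with both buttons starting to give. Now the full press.

```bash
python3 -m crank '[0,0,2,0,0,0,79,0,0,4,0,0,0,79,0,0,6,0,0,0,79,0,0,7,0,0,0,79,0,0,8,0,0,0,79]' | grep -E "time|pos|ft_force"
python3 -m crank '[0,0,1,0,0,0,79,0,0,2,0,0,0,79,0,0,3,0,0,0,79,0,0,4,0,0,0,79,0,0,4,0,0,0,79]' | grep -E "time|pos|ft_force|width"
python3 d.py
```

```text
time: 16.83
position: [0.5308, -0.3292, 0.0631]
ft_force: [-5.7, 4.6, 27.8]
time: 17.25
position: [0.5309, -0.3293, 0.063]
ft_force: [-9.1, 5.7, 41.2]
grip_width: 0.0601
232 ......#######.............................#####..................
233 ....##########..##........................####...................
234 ...###############........................####...................
235 ....###############.......................###.GGG................
236 ....###############.....................GG.##GGGGG...............
237 ..............######...................GGGG##GGGGGG#.............
238 ...............######GG...............GGGGG##GGGGGG..............
239 ...............#####GGGGG.............GGGGG##GGGGGGG#............
240 ..............GG.###GGGGG.............GGGGG##GGGGGGG#............
241 .............GGGG.##.GGGGG#..........#GGGGG.#GGGGGG.#............
242 ............GGGGGG##.GGGGG#..........#GGGGGGGGGGGGG##............
243 ............GGGGGG##.GGGGG##.........##GGGGGGGGGGG###............
244 ...........#GGGGGG##GGGGGG##.........###GGGGGGGGG####............
245 ...........#GGGGGGG.GGGGG.##..........###.GGGG.#####.............
246 ...........#.GGGGGGGGGGG.###..........##############.............
247 ...........##GGGGGGGGGG.###............###########...............
248 ...........###.GGGGGG.#####.............#########................
249 ............##############.......................................
250 .............############........................................
17.3 [ 0.53090186 -0.32928228  0.06295294] [ 0.142  0.99  -0.001  0.001] [-8.8  6.5 40.2] 0.06054347464197868
[array([269.9, 244.9]), array([244.5, 248.3])]
[array([269.2, 240.8]), array([243.4, 244.2])]
```

Stiff end stop reached after about 8 mm, and both buttons moved down equally in the image. I'll ease the force a little and hold.

```bash
python3 -m crank '[0,0,-1,0,0,0,79,0,0,-2,0,0,0,79,0,0,-3,0,0,0,79,0,0,-3,0,0,0,79,0,0,-3,0,0,0,79]' | grep -E "time|pos|ft_force"
for i in 1 2 3 4 5 6 7; do python3 -m crank '[0,0,0,0,0,0,79,0,0,0,0,0,0,79,0,0,0,0,0,0,79,0,0,0,0,0,0,79,0,0,0,0,0,0,79]' | grep -E "time|pos|ft_force" ; done
```

```text
time: 17.72
position: [0.5309, -0.3293, 0.0631]
ft_force: [-5.4, 4.6, 25.9]
time: 18.13
position: [0.5309, -0.3292, 0.0631]
ft_force: [-6.2, 4.4, 26.3]
time: 18.55
position: [0.5309, -0.3292, 0.0631]
ft_force: [-5.5, 4.8, 26.8]
time: 18.97
position: [0.5308, -0.3292, 0.0631]
ft_force: [-5.6, 4.6, 26.3]
time: 19.38
position: [0.5308, -0.3292, 0.0631]
ft_force: [-6.1, 4.2, 25.4]
time: 19.8
position: [0.5309, -0.3292, 0.0631]
ft_force: [-6.4, 4.8, 25.9]
time: 20.22
position: [0.5308, -0.3292, 0.0631]
ft_force: [-6.4, 4.9, 25.0]
time: 20.63
position: [0.5308, -0.3292, 0.0631]
ft_force: [-5.5, 4.0, 26.0]
```

```bash
python3 -m crank '[0,0,-10,0,0,0,79,0,0,-30,0,0,0,79,0,0,-55,0,0,0,79,0,0,-75,0,0,0,79,0,0,-85,0,0,0,79]' | grep -E "time|pos|ft_force"
python3 -m crank '[0,0,0,0,0,0,79,0,0,0,0,0,0,79,0,0,0,0,0,0,79,0,0,0,0,0,0,79,0,0,0,0,0,0,79]' | grep -E "time|pos|ft_force"
python3 - <<'E'
from h import *
t=robot.camera("top");s=robot.camera("scene")
for m,a in blobs(t,(100,120,100),(125,255,255),4):
    if 270<m[0]<315 and 110<m[1]<180: print(m,ray(t,*m,.1)[:2].round(4))
for m,a in blobs(s,(50,120,60),(75,255,255)): print(m,a)
E
```

```text
time: 21.05
position: [0.5319, -0.3302, 0.1461]
ft_force: [1.2, -1.4, 0.1]
time: 21.47
position: [0.5301, -0.3286, 0.1424]
ft_force: [-0.3, 0.3, -0.2]
[298.8 129.6] [ 0.6836 -0.0669]
[306.4 130.6] [ 0.6805 -0.0906]
[282.6 134.6] [ 0.6675 -0.0163]
[305.2 138.3] [ 0.6561 -0.087 ]
[281.4 142.4] [ 0.6429 -0.0128]
[289.  143.5] [ 0.6395 -0.0366]
[287.6 150.6] [ 0.6171 -0.0324]
[295.3 152.2] [ 0.6122 -0.0564]
[294.3 159.5] [ 0.5892 -0.0535]
[301.8 160.6] [ 0.5859 -0.0768]
[211.9 181.5] 69
[189.6 188.4] 74
[170.  237.1] 106
[269.  238.5] 111
[243.3 241.9] 113
[143.2 242.7] 113
```

The buttons are back up at their original pixels, the rack hasn't moved since it went home, and the robot is touching nothing. Handing in.

```bash
python3 -c "
from rig import robot
print(robot.hand_in())"
```

```text
the job is handed in; nothing more can be done
None
```

The rack is home against the tower, both green buttons were pressed fully together, held for about 3.4 s and released, and the job was handed in at about 21.5 s; hand-in returned no verdict.

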